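Close up the suspension service case

TASK

Push the upright orange flap in the service case down flat over the parts, then push the open lid over and down until it is fully shut, without slamming it. Do not move the parts in the case or the things standing around it.

Things in the scene. Friction and masses are not known exactly. Their poses are not given: they have to be found in the camera images.
- case: black open service case, 150 deep (its x) x 220 wide (its y) x 70 mm high, walls 6 mm, fixed to the bench. Origin: centre of its underside; its +x points from the flap side to the lid-hinge side, z up.
- flap (a joint): angle of the orange flap inside the case (rad): 0 = folded flat over the parts (its stop), 1.57 = upright, up to 1.75. It turns about a line along the case's y. Stiff friction hinge: it stays where it is left; 1 to 2 N near its free edge moves it. Plate 90 long x 190 wide x 6 mm; folded, its upper face is 57 mm above the bench, 13 mm below the case rim.
- flap_hinge (a point): middle of the flap's hinge line, at (-65, 0, 54) mm in the case frame. The flap folds from upright towards the case's +x.
- flap_edge (a point): middle of the flap's free edge, 90 mm from its hinge, in mid-thickness.
- lid (a joint): angle of the case lid (rad): 0 = shut (its stop), 1.57 = upright, up to 1.9 = leaning back. Stiff hinge: it stays where it is left; 2 to 5 N near its free edge moves it. A black plate 150 x 220 x 12 mm, two red stripes on its outer face (towards the case's +x when upright; up when shut, then 82.5 mm above the bench). A flap standing up blocks it.
- lid_hinge (a point): middle of the lid's hinge line, at (75, 0, 70) mm in the case frame, on the lid's inner face (which lies 0.5 mm outside this line; the outer face 12.5 mm). The lid shuts towards the case's -x.
- lid_edge (a point): middle of the lid's free edge, 150 mm from its hinge, in mid-thickness.
- piston: loose aluminium piston in the case, 32 mm wide, 30 high; origin at its underside.
- collar: loose red ring in the case, 40 mm wide, 14 high; origin at its underside.
- socket: loose steel socket in the case, 26 mm wide, 30 high; origin at its underside.
- screwdriver: loose green-handled screwdriver, 170 mm long, lying beside the case (its +y side); origin under its middle, x along it.
- grease_tub: black tub with a yellow band, 86 mm wide, 70 high, beside the case (its -y side); origin at its underside.
- valve_tool: small red valve tool, 75 mm long, 18 high, lying in front of the flap side of the case; origin near its middle, x along it.
- glass_jar: amber jar with black cap, 70 mm wide, 90 high; origin at its underside.
- shock_can: dark steel cylinder standing upright, 40 mm wide, 100 high; origin at its underside.

How it is judged:
By the outcome, as a careful person would: the job done as asked, in the order asked, and still so for the second after the job is handed in, with the robot touching nothing.
It also fails if it takes over 56 s, if anything falls off the work surface, if the arm or the gripper's body presses on something with over 40 N, if the wrist force passes 120 N, or if a joint passes its speed limit or range.

ROBOT

A 6-joint arm with a two-finger parallel gripper is mounted at the origin on the work surface. World frame = base frame: x ahead of the robot, y to its left, z up, the work surface at z = 0. Lengths are in m, angles in rad, forces in N, time in s.
With the tool pointing down it reaches from about 0.25 to 0.775 m from the base axis. Payload 4 kg.
Tool frame: the origin (TCP) lies at the very end of the fingers, on their centre line; the grasp point (between the pads) lies pinch_z behind it (pinch_z is the distance from the TCP to the grasp point, in m); z points along the fingers, y is the line along which they close (so a half turn about z gives the same grasp; the last joint's range is limited). The gripper opens to 94 mm and grips with 3 to 60 N. Pads are 16 mm wide; open, the fingers measure 119 mm over their backs; the gripper's body (75 mm by 177 mm) begins 78 mm behind the grasp point.
Start: joints at [1.202, 0.087, 1.371, -0, 1.684, -0.103], TCP at [0.144, 0.531, 0.17] pointing down, gripper open.
Joint ranges: [-3.1, 3.1], [-0.76, 2.03], [0.27, 2.55], [-1.08, 4.22], [0.17, 2.65], [-2.57, 2.57]. Speed limits (rad/s): [2.79, 2.79, 3.14, 3.14, 3.14, 3.14].

INTERFACE

Orientations are given as a unit quaternion [x, y, z, w].
In Python, from cell import get_state, camera, hand_in, pinch_z gives the robot as it stands.
- The arm moves only by the shell command python3 -m pendant 'ROWS' [OPENING] [FORCE]. ROWS is a JSON object of lists of equal length, an entry for each row: "delta_pos": the shift along the tool's x, y, z scaled (see below), a list of three; "rot": the turn, a rotation vector about the tool's x, y, z scaled (see below), a list of three. A call has 1 to 8 rows; each row is the pose to reach, as a shift and turn from the pose commanded when the call began, along the tool's axes at that moment, turning the shorter way round; what a row does not reach only later rows make up. The controller multiplies each number of a shift by 400 mm and each number of a turn by pi rad. A row lasts 1/10 s, in which the tool goes at most 50 mm and 8.59 degrees, less where a joint would pass 70% of its speed; a pose out of reach is approached as far as the arm can. A call with a number of a shift or a turn outside -1 to 1 is refused whole. A call with a gripper value outside its range is refused whole. OPENING is the opening, from -1 (shut) to 1 (fully open), set as the call begins (- or left out, the last holds). The fingers move at their own pace and stop on an object; FORCE is the grip in N (left out, the last holds). Time passes only in rows, so rows that repeat a pose let the fingers close. It gives the time, the measured TCP pose, the force, the opening and the grip force at its end, in the units of the state.
- get_state(): the state, without advancing time (a new reading comes with each control period).
- camera(name): name is "scene" or "top" or "wrist"; returns a dict with "frame" (480x640x3 uint8, blue, green, red), "K" (3x3 intrinsics, pixels), "origin" and "rotation" of the camera in the world; the wrist camera has in their place "tool_from_camera" (4x4, takes a point from camera to tool coordinates, whose origin is the TCP and whose axes are the flange's). Camera axes: x right, y up, looking along -z (the intrinsics and any distortion apply to the point x, -y, -z); pixel columns grow to the right and rows downward; lengths in m; the calibration is good to about 2 mm. A picture is of the moment at which its call begins: read the wrist's pose just before it. There is no depth.
- hand_in(): hands the job in; it is judged then, once.
The state is a dict: "time_s": time; "joints": joint angles; "qvel": joint speeds; "joint_torque": joint torques, N m; "tool_pos": TCP position; "tcp_rot": TCP orientation; "ft_force": force on the tool from outside, world axes, zero at the start; "wrist_torque": the same for the moment, N m; "opening": opening from 0.0 (shut) to 1.0 (fully open); "grip_force": force on a finger pad.
Only numpy, scipy, OpenCV 4.12 (cv2) and the standard library are available. Lean on these libraries where they do the work, as an engineer would, in place of code of your own. Each camera call takes 0.05 s, during which the arm holds its last target. There are 200 camera calls.

## Working session

There is one attempt and no reset: what is moved stays moved. The work goes in short steps, Python scripts to look and compute and a shell command to move; the robot and the scene stay as the last step left them, time stands still between calls to the robot, and variables do not carry over. Pictures are saved under pics/ and viewed, at most 10 in all, crops included, and the job is handed in when it is done.

```bash
mkdir -p pics; ls
python3 - <<'E'
from cell import get_state,camera,pinch_z
import cv2,json
s=get_state();print(s,pinch_z)
for n in("scene","top"):
    c=camera(n);cv2.imwrite(f"pics/{n}0.png",c["frame"]);print(n,c["K"],c["origin"],c["rotation"],[k for k in c])
c=camera("wrist");print(c["tool_from_camera"],c["K"])
E
```

```text
pics
{'time_s': 0.0, 'joints': array([ 1.20191339e+00,  8.79223772e-02,  1.37224242e+00, -3.88264784e-05,
        1.68360193e+00, -1.03111473e-01]), 'qvel': array([-0.00030923, -0.00097798, -0.00079263,  0.00030158, -0.0012879 ,
        0.00015263]), 'joint_torque': array([ 1.16077435e-04, -3.40185177e+01, -3.02428222e+01,  7.16638472e-02,
        3.31637647e-02, -2.08216215e-04]), 'tool_pos': array([0.14425657, 0.53009307, 0.16882811]), 'tcp_rot': array([ 1.32497049e-01,  9.91182804e-01, -1.06141279e-03, -2.35404561e-04]), 'ft_force': array([ 0.0169791 ,  0.5966129 , -0.08173312]), 'wrist_torque': array([-0.02081479,  0.0026098 ,  0.00645481]), 'grip_force': 0.0, 'opening': 1.0020363603663858} 0.0188
scene [[456.7643352    0.         313.34032472]
 [  0.         456.7643352  241.40142264]
 [  0.           0.           1.        ]] [ 1.16533195 -0.03739914  0.83236454] [0.24003493 0.23892814 0.65065902 0.67966125] ['frame', 'K', 'origin', 'rotation']
top [[532.36434401   0.         320.82716016]
 [  0.         532.36434401 248.73426673]
 [  0.           0.           1.        ]] [ 0.36853958 -0.01091417  1.27847674] [ 0.06359296 -0.06307599 -0.69717414  0.71128446] ['frame', 'K', 'origin', 'rotation']
[[ 1.54459178e-05  9.64971371e-01  2.62355203e-01  7.70441660e-02]
 [ 9.99999874e-01  1.16822338e-04 -4.88559503e-04  6.84941969e-04]
 [-5.02094881e-04  2.62355178e-01 -9.64971248e-01 -2.14459042e-01]
 [ 0.00000000e+00  0.00000000e+00  0.00000000e+00  1.00000000e+00]] [[352.68830175   0.         315.04032968]
 [  0.         352.68830175 240.27586294]
 [  0.           0.           1.        ]]
```

View pics/scene0.png

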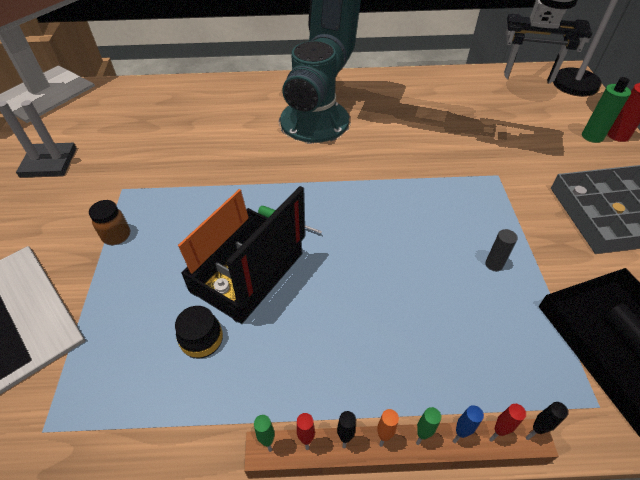

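View pics/top0.png

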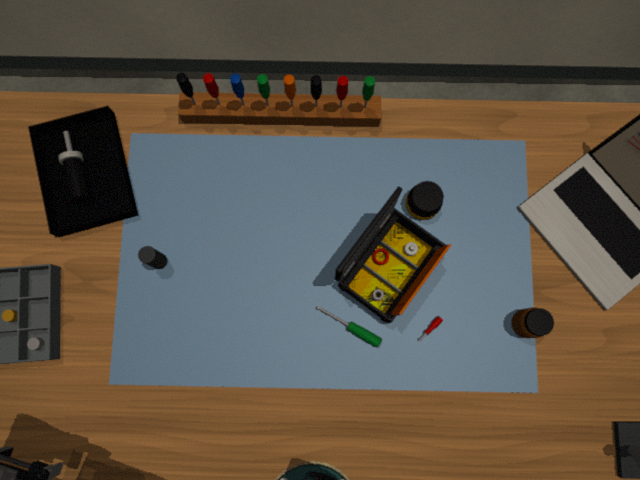

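The top view shows the case centred near (390,262). The flap (orange) is on its lower-right side, the lid on its upper-left near (370,235), the tub at (425,200), the valve tool at (430,328) and the screwdriver at (350,328). I'll enlarge both views to pick corners.

Run:
```python
import cv2
a=cv2.imread("pics/top0.png")[180:325,320:465];cv2.imwrite("pics/top0c.png",cv2.resize(cv2.convertScaleAbs(a,alpha=1.8),None,fx=4,fy=4,interpolation=cv2.INTER_CUBIC))
a=cv2.imread("pics/scene0.png")[180:325,160:330];cv2.imwrite("pics/scene0c.png",cv2.resize(cv2.convertScaleAbs(a,alpha=1.8),None,fx=4,fy=4,interpolation=cv2.INTER_CUBIC))
```

```text
(no output)
```

View pics/top0c.png

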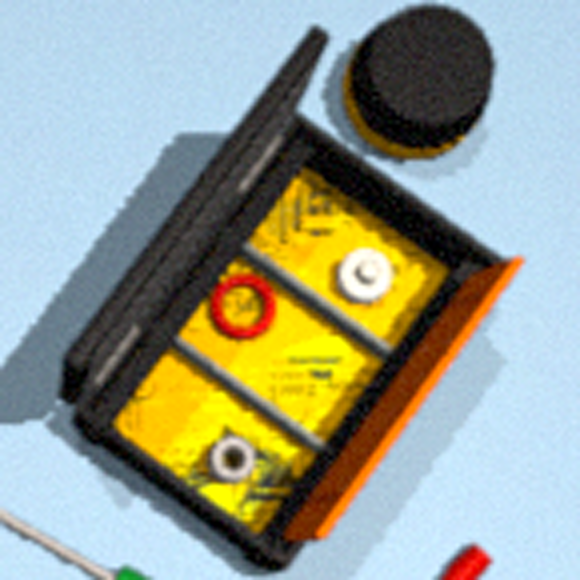

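View pics/scene0c.png

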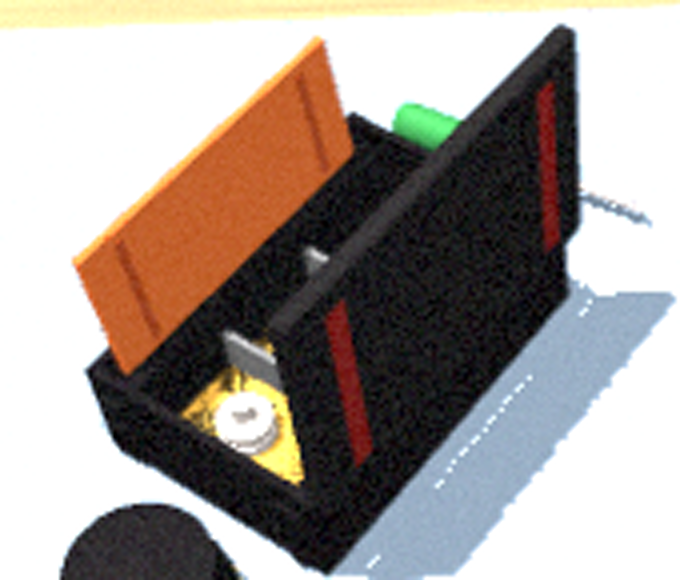

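Top crop: the flap edge runs (518,262)–(322,537), the lid edge (320,33)–(68,378), and the rim corners are at (508,258), (270,570) and (78,420). Scene crop: the flap edge runs (77,262)–(321,40) and the lid edge (277,329)–(569,28). I'll triangulate these.

```bash
cat > h.py <<'E'
import numpy as np
from scipy.spatial.transform import Rotation as R
C={"scene":(456.764,313.34,241.401,[1.16533195,-0.03739914,0.83236454],[0.24003493,0.23892814,0.65065902,0.67966125]),
"top":(532.364,320.827,248.734,[0.36853958,-0.01091417,1.27847674],[0.06359296,-0.06307599,-0.69717414,0.71128446])}
def ray(n,uv):
    f,cx,cy,o,q=C[n];d=R.from_quat(q).apply([(uv[0]-cx)/f,-(uv[1]-cy)/f,-1]);return np.array(o),d/np.linalg.norm(d)
def plane(n,uv,z):
    o,d=ray(n,uv);return o+d*(z-o[2])/d[2]
def tri(a,b):
    o1,d1=ray("top",a);o2,d2=ray("scene",b)
    s=np.linalg.lstsq(np.c_[d1,-d2],o2-o1,rcond=None)[0];p,q=o1+s[0]*d1,o2+s[1]*d2
    return (p+q)/2,np.linalg.norm(p-q)
T=lambda u,v:(320+u/4,180+v/4)
S=lambda u,v:(160+u/4,180+v/4)
E
python3 - <<'E'
from h import *
np.set_printoptions(precision=4,suppress=True)
for n,a,b in [("flap-",T(518,262),S(77,262)),("flap+",T(322,537),S(321,40)),("lid-",T(320,33),S(277,329)),("lid+",T(68,378),S(569,28)),("rim--",T(508,258),S(90,372)),("rim-+",T(270,570),S(352,116))]:
    print(n,*tri(a,b))
A=plane("top",T(270,570),.07);B=plane("top",T(78,420),.07);D=plane("top",T(508,258),.07)
print(A,B,D,np.linalg.norm(A-B),np.linalg.norm(A-D))
for n,p,z in [("tub",T(425,65),.07),("jar",(538,321),.09),("can",(148,253),.1),("valve",(431,328),.009),("sdh",(378,340),.01),("sdt",(318,309),.005),("piston",T(365,272),.03+.006),("socket",T(232,457),.036)]:
    print(n,plane("top",p,z))
E
```

```text
flap- [ 0.5882 -0.2881  0.1375] 0.0007482625018876112
flap+ [ 0.4369 -0.179   0.1372] 0.0032827196238651595
lid- [ 0.6925 -0.1698  0.2135] 0.0004021645670306132
lid+ [ 0.5101 -0.0416  0.2089] 0.0006493206252319129
rim-- [ 0.6037 -0.2977  0.0671] 0.004273890225638065
rim-+ [ 0.4226 -0.1664  0.0613] 0.00806821631340389
[ 0.422  -0.1612  0.07  ] [ 0.5045 -0.052   0.07  ] [ 0.6035 -0.2991  0.07  ] 0.1368813397281163 0.22795521945812655
tub [ 0.7179 -0.253   0.07  ]
jar [ 0.431  -0.4921  0.09  ]
can [0.5647 0.3799 0.1   ]
valve [ 0.4138 -0.2714  0.009 ]
sdh [ 0.3834 -0.1463  0.01  ]
sdt [ 0.4534 -0.0038  0.005 ]
piston [ 0.5999 -0.2222  0.036 ]
socket [ 0.4885 -0.1434  0.036 ]
```

Both edges have the right lengths (187 and 223 mm). The triangulated z runs about 6 mm low, so I'll anchor on the given heights. The case yaw is about 54.6° and its centre is near (0.556,-0.169). Next, a helper that converts targets in the case frame to rows.

```bash
cat > go.py <<'E'
import sys,numpy as np
from scipy.spatial.transform import Rotation as R
from cell import get_state
np.set_printoptions(precision=3,suppress=True)
Y=np.radians(54.6);CX=np.array([np.cos(Y),np.sin(Y),0]);CY=np.array([-CX[1],CX[0],0]);O=np.array([.5563,-.169,0])
G=R.from_matrix(np.c_[CX,-CY,[0,0,-1]])
def rows(targets):            # targets: case x,y,z in mm
    s=get_state();r=R.from_quat(s["tcp_rot"]);p=s["tool_pos"];d=p-O
    print("t",round(s["time_s"],2),"case mm",np.array([d@CX,d@CY,d[2]])*1e3,"F",s["ft_force"],"rot",(r.inv()*G).as_rotvec()/np.pi)
    for x,y,z in targets:
        w=O+CX*x/1e3+CY*y/1e3+[0,0,z/1e3];print((x,y,z),r.inv().apply(w-p)/.4)
if __name__=="__main__":rows(eval(sys.argv[1]))
E
python3 go.py '[(-125,0,260)]'
```

```text
t 0.15 case mm [331.306 740.878 169.051] F [-0.013 -0.201  0.521] rot [-0.     0.     0.612]
(-125, 0, 260) [-1.345 -1.71  -0.225]
```

```bash
python3 -m pendant '{"delta_pos":[[0,0,-0.22],[0,0,-0.22],[-0.6,-0.75,-0.22],[-0.6,-0.75,-0.22],[-0.6,-0.75,-0.22],[-0.6,-0.75,-0.22],[-0.6,-0.75,-0.22],[-0.6,-0.75,-0.22]],"rot":[[0,0,0],[0,0,0],[0,0,0.3],[0,0,0.3],[0,0,0.3],[0,0,0.3],[0,0,0.3],[0,0,0.3]]}' -1 20; python3 go.py '[(-125,0,260)]'
```

```text
time_s: 0.95
tool_pos: [0.2638, 0.2536, 0.2577]
tcp_rot: [0.553, 0.833, 0.0, 0.0]
ft_force: [1.2, -0.2, 0.1]
opening: 0.357
grip_force: 0.0
t 0.95 case mm [175.071 483.209 257.744] F [ 1.169 -0.184  0.12 ] rot [ 0.    -0.     0.324]
(-125, 0, 260) [-1.422 -0.004 -0.006]
```

```bash
python3 -m pendant '{"delta_pos":[[-0.7,0,0],[-0.7,0,0],[-0.7,0,0],[-0.7,0,0],[-0.7,0,0],[-0.7,0,0],[-0.7,0,0],[-0.7,0,0]],"rot":[[0,0,0.32],[0,0,0.32],[0,0,0.32],[0,0,0.32],[0,0,0.32],[0,0,0.32],[0,0,0.32],[0,0,0.32]]}'; python3 go.py '[(-125,0,260)]'
```

```text
time_s: 1.75
tool_pos: [0.374, -0.0028, 0.2575]
tcp_rot: [0.885, 0.465, -0.0, -0.0]
ft_force: [-0.2, 0.7, -0.2]
opening: 0.005
grip_force: 0.0
t 1.75 case mm [ 29.862 244.809 257.454] F [-0.178  0.697 -0.197] rot [-0.     0.     0.005]
(-125, 0, 260) [-0.396  0.606 -0.007]
```

```bash
python3 -m pendant '{"delta_pos":[[-0.4,0.61,0],[-0.4,0.61,0],[-0.4,0.61,0],[-0.4,0.61,0],[-0.4,0.61,0],[-0.4,0.61,0],[-0.4,0.61,0],[-0.4,0.61,0]],"rot":[[0,0,0.005],[0,0,0.005],[0,0,0.005],[0,0,0.005],[0,0,0.005],[0,0,0.005],[0,0,0.005],[0,0,0.005]]}'; python3 go.py '[(-125,0,130)]'
python3 - <<'E'
from cell import camera
import cv2
cv2.imwrite("pics/w1.png",camera("wrist")["frame"])
E
```

```text
time_s: 2.55
tool_pos: [0.4851, -0.2713, 0.2569]
tcp_rot: [0.888, 0.46, -0.0, -0.001]
ft_force: [0.6, -0.5, 0.1]
opening: 0.005
grip_force: 0.0
t 2.55 case mm [-124.602   -1.226  256.877] F [ 0.594 -0.487  0.058] rot [-0.001 -0.     0.001]
(-125, 0, 130) [-0.001 -0.002  0.317]
```

View pics/w1.png

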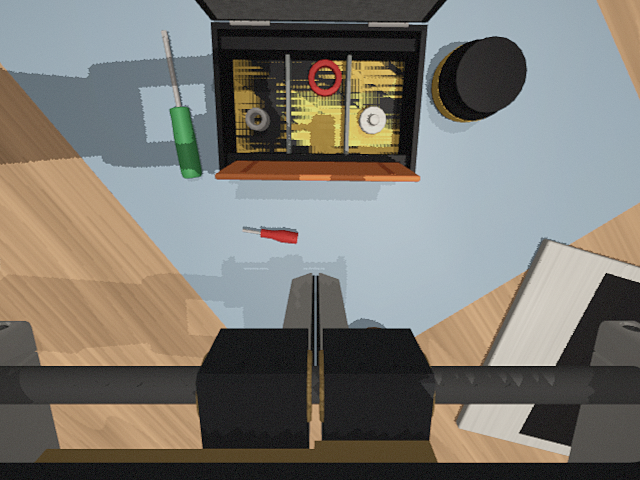

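The wrist view shows the case square to the tool. The flap edge is at rows 163–180, the parts are in their bays, and the lid is at the top. Next: lower behind the flap.

```bash
python3 -m pendant '{"delta_pos":[[0,0,0.1],[0,0,0.2],[0,0,0.3],[0,0,0.33],[0,0,0.33],[0,0,0.33]],"rot":[[0,0,0],[0,0,0],[0,0,0],[0,0,0],[0,0,0],[0,0,0]]}'
python3 - <<'E'
from go import *
def P(th,r=75):return (-65+r*np.cos(th)-3*np.sin(th)-8,0,54+r*np.sin(th)+3*np.cos(th))
rows([tuple(np.round(P(t),1)) for t in (1.75,1.57,1.3,1.0,.7,.45,.2,.1,0)])
E
```

```text
time_s: 3.2
tool_pos: [0.4862, -0.2717, 0.1287]
tcp_rot: [0.888, 0.46, 0.001, 0.002]
ft_force: [0.3, -0.0, 0.5]
opening: 0.003
grip_force: 0.0
t 3.2 case mm [-124.334   -2.33   128.692] F [ 0.308 -0.037  0.514] rot [ 0.001 -0.     0.001]
(np.float64(-89.3), np.float64(0.0), np.float64(127.3)) [ 0.088 -0.006  0.003]
(np.float64(-75.9), np.float64(0.0), np.float64(129.0)) [ 0.121 -0.005 -0.001]
(np.float64(-55.8), np.float64(0.0), np.float64(127.1)) [ 0.171 -0.005  0.004]
(np.float64(-35.0), np.float64(0.0), np.float64(118.7)) [ 0.223 -0.005  0.025]
(np.float64(-17.6), np.float64(0.0), np.float64(104.6)) [ 0.267 -0.005  0.06 ]
(np.float64(-6.8), np.float64(0.0), np.float64(89.3)) [ 0.294 -0.005  0.099]
(np.float64(-0.1), np.float64(0.0), np.float64(71.8)) [ 0.311 -0.005  0.142]
(np.float64(1.3), np.float64(0.0), np.float64(64.5)) [ 0.314 -0.005  0.161]
(np.float64(2.0), np.float64(0.0), np.float64(57.0)) [ 0.316 -0.006  0.179]
```

```bash
python3 -m pendant '{"delta_pos":[[0.04,0,0],[0.07,0,0],[0.09,0,0],[0.105,0,0],[0.12,0,0],[0.135,0,0],[0.15,0,0.002],[0.17,0,0.004]],"rot":[[0,0,0],[0,0,0],[0,0,0],[0,0,0],[0,0,0],[0,0,0],[0,0,0],[0,0,0]]}'
python3 - <<'E'
from go import *
def P(th,r=75):return (-65+r*np.cos(th)-3*np.sin(th)-8,0,54+r*np.sin(th)+3*np.cos(th))
rows([tuple(np.round(P(t),1).tolist()) for t in (1.15,1.0,.85,.7,.55,.4,.3,.2,.1,0)])
E
```

```text
time_s: 4.0
tool_pos: [0.5245, -0.2161, 0.1242]
tcp_rot: [0.888, 0.459, -0.0, -0.0]
ft_force: [0.7, -0.4, -0.3]
opening: 0.005
grip_force: 0.0
t 4.0 case mm [-56.789  -1.312 124.182] F [ 0.662 -0.369 -0.325] rot [-0.  0.  0.]
(-45.1, 0.0, 123.7) [ 0.029 -0.003  0.001]
(-35.0, 0.0, 118.7) [ 0.054 -0.003  0.014]
(-25.8, 0.0, 112.3) [ 0.077 -0.003  0.03 ]
(-17.6, 0.0, 104.6) [ 0.098 -0.003  0.049]
(-10.6, 0.0, 95.8) [ 0.115 -0.003  0.071]
(-5.1, 0.0, 86.0) [ 0.129 -0.003  0.095]
(-2.2, 0.0, 79.0) [ 0.136 -0.003  0.113]
(-0.1, 0.0, 71.8) [ 0.142 -0.003  0.131]
(1.3, 0.0, 64.5) [ 0.145 -0.003  0.149]
(2.0, 0.0, 57.0) [ 0.147 -0.003  0.168]
```

Run:
```python
from cell import camera
import cv2
a=camera("scene")["frame"][120:330,130:350];cv2.imwrite("pics/s2.png",cv2.resize(cv2.convertScaleAbs(a,alpha=1.6),None,fx=2.8,fy=2.8))
```

```text
(no output)
```

View pics/s2.png

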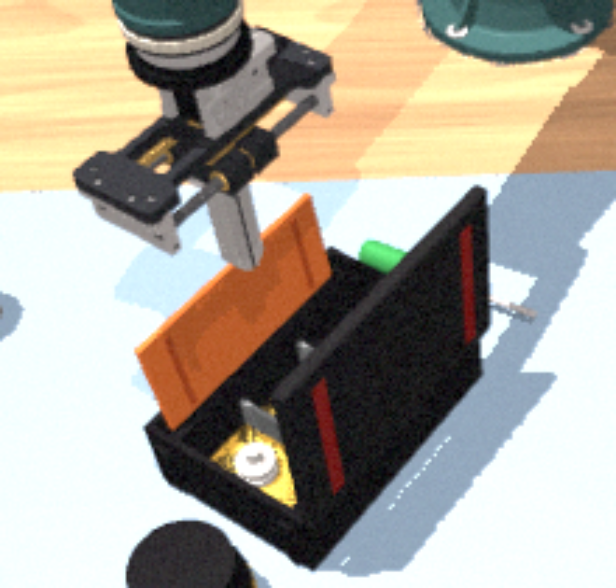

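The scene view shows the flap exactly where it was: its corners are unchanged at (179,245) and (240,190). The fingertip is drawn in front of it at full-image (217,215). I'll check the TCP projection before moving on.

Run:
```python
from h import *
from cell import get_state
import go
np.set_printoptions(precision=4,suppress=True)
def proj(n,p):
    f,cx,cy,o,q=C[n];c=R.from_quat(q).inv().apply(np.array(p)-o);return np.round([cx+f*c[0]/-c[2],cy-f*c[1]/-c[2]],1)
W=lambda x,y,z:go.O+go.CX*x/1e3+go.CY*y/1e3+[0,0,z/1e3]
s=get_state();print(s["tool_pos"],s["time_s"],proj("scene",s["tool_pos"]),proj("top",s["tool_pos"]))
print("flap pred upright",[proj(n,W(-65,y,144)) for n in("top","scene") for y in(-95,95)])
print("rim-",[proj(n,W(-75,y,70)) for n in("top","scene") for y in(-110,110)])
print("base +x-y",proj("scene",W(75,-110,0)),proj("scene",W(75,110,0)),"lid up",[proj(n,W(81.5,y,220)) for n in("top","scene") for y in(-110,110)])
import cv2
from cell import camera
for n in("top","scene"):
    f=camera(n)["frame"];h=cv2.cvtColor(f,cv2.COLOR_BGR2HSV);m=cv2.inRange(h,(5,150,90),(15,255,255));
    x0,y0,x1,y1=(360,200,470,330) if n=="top" else (160,170,300,300)
    z=m*0;z[y0:y1,x0:x1]=m[y0:y1,x0:x1];c=max(cv2.findContours(z,0,2)[0],key=cv2.contourArea);print(n,cv2.boundingRect(c),cv2.minAreaRect(c))
a=camera("top")["frame"][180:325,320:465];cv2.imwrite("pics/t2.png",cv2.resize(cv2.convertScaleAbs(a,alpha=1.8),None,fx=4,fy=4,interpolation=cv2.INTER_CUBIC))
```

```text
[ 0.5251 -0.2148  0.124 ] 4.05 [220.4 224.7] [415.  274.3]
flap pred upright [array([444.9, 241.3]), array([394.5, 311.9]), array([183.4, 246.3]), array([244.5, 188.9])]
rim- [array([444.7, 244.9]), array([389.8, 322. ]), array([183. , 271.6]), array([249.3, 206.6])]
base +x-y [244.4 323.4] [303.8 252.7] lid up [array([398.7, 187. ]), array([335.6, 271.9]), array([230.6, 260.2]), array([303.4, 184.1])]
top (399, 303, 9, 12) ((402.6418762207031, 308.601318359375), (2.4412004947662354, 13.019735336303711), 35.53767776489258)
scene (178, 189, 70, 84) ((214.67544555664062, 230.15834045410156), (29.43497657775879, 92.03868103027344), 46.46879959106445)
```

View pics/t2.png

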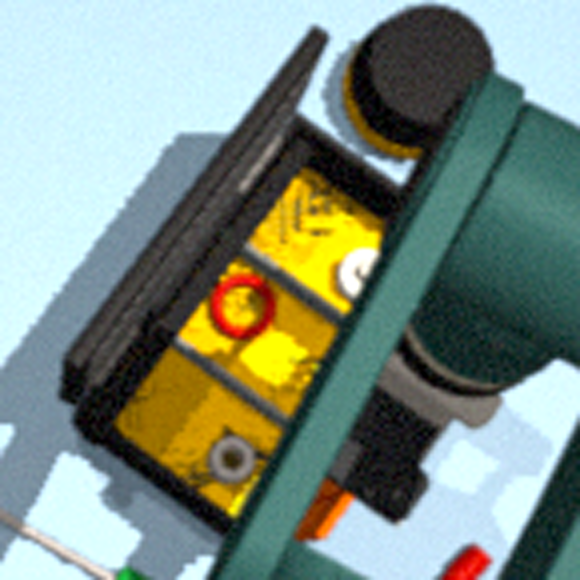

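The TCP should project to scene pixel (220,225), but the visible tip is near (217,213), and neither view shows the flap moved. A closer look with the wrist camera plus a scene crop should settle where the tip is.

Run:
```python
from cell import camera,get_state
import cv2,numpy as np
print(get_state()["tool_pos"],get_state()["joints"])
w=camera("wrist")["frame"][0:480,70:510];s=camera("scene")["frame"][170:290,170:260]
s=cv2.resize(s,(360,480),interpolation=cv2.INTER_CUBIC)
cv2.imwrite("pics/m3.png",cv2.convertScaleAbs(np.hstack([w,s]),alpha=1.7))
```

```text
[ 0.5243384  -0.21620881  0.12420796] [-4.90934099e-01  1.38689978e-01  1.40465927e+00 -1.91022390e-04
  1.59851734e+00  1.24833219e-01]
```

View pics/m3.png

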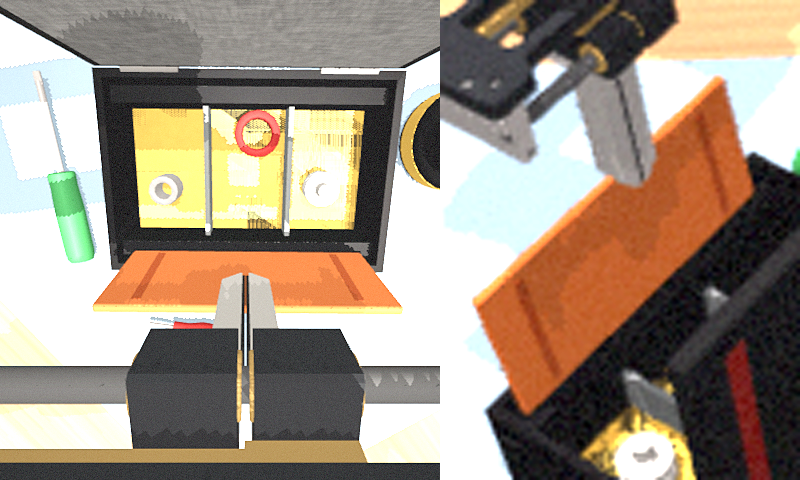

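The wrist and scene views agree. The finger end sits about 20–25 mm above the reported TCP: in the wrist image the tip is at row 273, where 256 is expected, and in the scene it is about 12 px high. It therefore passed just over the flap without touching it. I'll go back and work lower, confirming by contact force.

```bash
python3 -m pendant '{"delta_pos":[[0,0,-0.1],[0,0,-0.1],[-0.1,0,-0.1],[-0.17,0,-0.1],[-0.17,0,-0.1],[-0.17,0,0],[-0.17,0,0.08],[-0.17,0,0.08]],"rot":[[0,0,0],[0,0,0],[0,0,0],[0,0,0],[0,0,0],[0,0,0],[0,0,0],[0,0,0]]}'; python3 -m pendant '{"delta_pos":[[0.03,0,0],[0.06,0,0],[0.08,0,0],[0.1,0,0],[0.1,0,0]],"rot":[[0,0,0],[0,0,0],[0,0,0],[0,0,0],[0,0,0]]}'; python3 go.py '[]'
python3 - <<'E'
from cell import camera
import cv2
f=camera("scene")["frame"];h=cv2.cvtColor(f,cv2.COLOR_BGR2HSV);m=cv2.inRange(h,(5,150,90),(15,255,255));z=m*0;z[170:300,160:300]=m[170:300,160:300]
c=max(cv2.findContours(z,0,2)[0],key=cv2.contourArea);print(cv2.boundingRect(c))
E
```

```text
time_s: 5.1
tool_pos: [0.482, -0.2691, 0.0867]
tcp_rot: [0.888, 0.459, -0.002, -0.005]
ft_force: [-1.0, 0.4, -0.7]
opening: 0.005
grip_force: 0.0
time_s: 5.6
tool_pos: [0.5095, -0.2382, 0.0935]
tcp_rot: [0.888, 0.46, 0.001, 0.001]
ft_force: [0.6, 0.0, 0.6]
opening: 0.001
grip_force: 0.0
t 5.6 case mm [-83.528  -1.999  93.53 ] F [0.606 0.048 0.551] rot [ 0.001 -0.     0.001]
(181, 191, 67, 82)
```

The flap has begun to move with the tool (its box shifted from (178,189) to (181,191)). I'll continue along the arc with the 23 mm tip offset.

Run:
```python
from go import *
def P(th,r=70):return (-65+r*np.cos(th)-3*np.sin(th)-8,-2,54+r*np.sin(th)+3*np.cos(th)-23)
rows([tuple(np.round(P(t),1).tolist()) for t in (1.57,1.4,1.25,1.1,.95,.8,.65,.5,.4,.3,.2,.1,0)])
```

```text
t 5.65 case mm [-84.135  -1.749  93.117] F [-0.406  0.297  0.652] rot [ 0.    -0.     0.001]
(-75.9, -2.0, 101.0) [ 0.021  0.001 -0.02 ]
(-64.1, -2.0, 100.5) [ 0.05   0.001 -0.018]
(-53.8, -2.0, 98.4) [ 0.076  0.001 -0.013]
(-43.9, -2.0, 94.7) [ 0.101  0.001 -0.004]
(-34.7, -2.0, 89.7) [0.124 0.001 0.009]
(-26.4, -2.0, 83.3) [0.144 0.001 0.025]
(-19.1, -2.0, 75.8) [0.163 0.001 0.043]
(-13.0, -2.0, 67.2) [0.178 0.001 0.065]
(-9.7, -2.0, 61.0) [0.186 0.001 0.08 ]
(-7.0, -2.0, 54.6) [0.193 0.001 0.096]
(-5.0, -2.0, 47.8) [0.198 0.001 0.113]
(-3.6, -2.0, 41.0) [0.201 0.001 0.13 ]
(-3.0, -2.0, 34.0) [0.203 0.001 0.148]
```

```bash
python3 -m pendant '{"delta_pos":[[0.02,0,0],[0.05,0,0],[0.075,0,0],[0.1,0,0],[0.124,0,0.009],[0.144,0,0.025],[0.163,0,0.043],[0.163,0,0.043]],"rot":[[0,0,0],[0,0,0],[0,0,0],[0,0,0],[0,0,0],[0,0,0],[0,0,0],[0,0,0]]}'; python3 go.py '[(-13,-2,67),(-8,-2,61),(-5,-2,54),(-3,-2,48),(-2,-2,44)]'
python3 - <<'E'
from cell import camera
import cv2
f=camera("scene")["frame"];h=cv2.cvtColor(f,cv2.COLOR_BGR2HSV);m=cv2.inRange(h,(5,150,90),(15,255,255));z=m*0;z[170:300,160:300]=m[170:300,160:300]
c=max(cv2.findContours(z,0,2)[0],key=cv2.contourArea);print(cv2.boundingRect(c))
cv2.imwrite("pics/w4.png",camera("wrist")["frame"])
E
```

```text
time_s: 6.45
tool_pos: [0.5457, -0.1843, 0.0734]
tcp_rot: [0.888, 0.46, -0.0, -0.001]
ft_force: [-0.4, -0.3, 0.0]
opening: 0.005
grip_force: 0.0
t 6.45 case mm [-18.63   -0.202  73.399] F [-0.412 -0.296  0.004] rot [-0.001 -0.     0.001]
(-13, -2, 67) [0.014 0.005 0.016]
(-8, -2, 61) [0.027 0.005 0.031]
(-5, -2, 54) [0.034 0.005 0.048]
(-3, -2, 48) [0.039 0.005 0.063]
(-2, -2, 44) [0.042 0.005 0.074]
(191, 213, 78, 61)
```

View pics/w4.png

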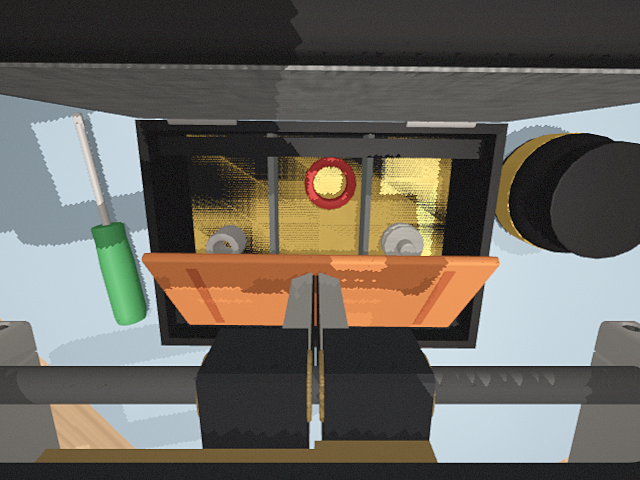

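The flap is down to roughly 0.7 rad, with its free edge at row 260 and the finger on its upper face. The parts are untouched. Continue down.

```bash
python3 -m pendant '{"delta_pos":[[0.008,0,0.01],[0.014,0,0.018],[0.022,0,0.031],[0.028,0,0.045],[0.034,0,0.06],[0.037,0,0.072],[0.037,0,0.072]],"rot":[[0,0,0],[0,0,0],[0,0,0],[0,0,0],[0,0,0],[0,0,0],[0,0,0]]}'; python3 -m pendant '{"delta_pos":[[0.001,0,0.01],[0.001,0,0.015],[0.001,0,0.02],[0.001,0,0.02]],"rot":[[0,0,0],[0,0,0],[0,0,0],[0,0,0]]}';python3 go.py '[]'
```

```text
time_s: 7.25
tool_pos: [0.5537, -0.1733, 0.045]
tcp_rot: [0.888, 0.46, -0.001, -0.001]
ft_force: [-0.5, 0.2, -0.4]
opening: 0.007
grip_force: 0.0
time_s: 7.65
tool_pos: [0.5545, -0.1736, 0.0381]
tcp_rot: [0.888, 0.459, -0.0, -0.0]
ft_force: [0.2, 0.5, 0.2]
opening: 0.006
grip_force: 0.1
t 7.65 case mm [-4.762 -1.159 38.085] F [0.153 0.466 0.201] rot [-0.     0.     0.001]
```

```bash
for i in 1 2; do python3 -m pendant '{"delta_pos":[[0,0,0.005],[0,0,0.005],[0,0,0.005]],"rot":[[0,0,0],[0,0,0],[0,0,0]]}' | sed -n '2p;4p'; done;  python3 -m pendant '{"delta_pos":[[0,0,0.003],[0,0,0.005],[0,0,0.005]],"rot":[[0,0,0],[0,0,0],[0,0,0]]}' | sed -n '2p;4p'
```

```text
tool_pos: [0.5545, -0.1736, 0.0363]
ft_force: [-0.2, 0.0, 0.1]
tool_pos: [0.5545, -0.1735, 0.0342]
ft_force: [0.1, -0.0, 0.0]
tool_pos: [0.5546, -0.1734, 0.0323]
ft_force: [1.0, 0.2, -0.6]
```

```bash
for i in 1 2 3; do [ "$(python3 -c 'from cell import get_state;print(int(get_state()["ft_force"][2]>3))')" = 0 ] && python3 -m pendant '{"delta_pos":[[0,0,0.003],[0,0,0.005],[0,0,0.005]],"rot":[[0,0,0],[0,0,0],[0,0,0]]}' | sed -n '2p;4p'; done
python3 - <<'E'
from cell import camera,get_state
import cv2
print(get_state()["joint_torque"])
f=camera("wrist")["frame"];h=cv2.cvtColor(f,cv2.COLOR_BGR2HSV);m=cv2.inRange(h,(3,110,60),(16,255,255));m[345:]=0
c=max(cv2.findContours(m,0,2)[0],key=cv2.contourArea);print(cv2.boundingRect(c),cv2.approxPolyDP(cv2.convexHull(c),6,True).reshape(-1,2).tolist())
E
```

```text
tool_pos: [0.5546, -0.1735, 0.0302]
ft_force: [0.0, 0.2, 0.3]
tool_pos: [0.5546, -0.1735, 0.0282]
ft_force: [0.5, -0.4, 0.0]
tool_pos: [0.5545, -0.1735, 0.0262]
ft_force: [0.4, 0.8, 0.5]
[-1.10540993e-01 -3.78540087e+01 -2.82243383e+01  1.18936578e-02
  2.95054552e-02 -4.25176813e-04]
(141, 234, 357, 111) [[497, 248], [480, 344], [156, 344], [144, 242], [308, 234]]
```

```bash
for i in 1 2 3 4; do [ "$(python3 -c 'from cell import get_state;print(int(get_state()["ft_force"][2]>3))')" = 0 ] && python3 -m pendant '{"delta_pos":[[0,0,0.003],[0,0,0.005],[0,0,0.005]],"rot":[[0,0,0],[0,0,0],[0,0,0]]}' | sed -n '2p;4p'; done
python3 - <<'E'
from cell import camera,get_state
import cv2
f=camera("wrist")["frame"];h=cv2.cvtColor(f,cv2.COLOR_BGR2HSV);m=cv2.inRange(h,(3,110,60),(16,255,255));m[345:]=0
c=max(cv2.findContours(m,0,2)[0],key=cv2.contourArea);print(cv2.boundingRect(c),cv2.approxPolyDP(cv2.convexHull(c),6,True).reshape(-1,2).tolist())
E
```

```text
tool_pos: [0.5546, -0.1735, 0.0242]
ft_force: [0.0, -0.3, 0.3]
tool_pos: [0.5546, -0.1735, 0.0222]
ft_force: [-0.3, 0.0, -0.2]
tool_pos: [0.5547, -0.1736, 0.0217]
ft_force: [-1.8, 0.9, 4.9]
(141, 233, 356, 112) [[496, 247], [482, 344], [153, 344], [146, 241], [356, 233]]
```

```bash
python3 -m pendant '{"delta_pos":[[0,0,0.003],[0,0,0.005],[0,0,0.005]],"rot":[[0,0,0],[0,0,0],[0,0,0]]}' | sed -n '2p;4p';python3 -m pendant '{"delta_pos":[[0,0,-0.1],[0,0,-0.2],[0,0,-0.3],[0,0,-0.4],[0,0,-0.5],[0,0,-0.6],[0,0,-0.62],[0,0,-0.62]],"rot":[[0,0,0],[0,0,0],[0,0,0],[0,0,0],[0,0,0],[0,0,0],[0,0,0],[0,0,0]]}';python3 go.py '[(130,0,260),(130,0,160)]';  python3 - <<'E'
from cell import camera
import cv2,numpy as np
from h import *;import go
W=lambda x,y,z:go.O+go.CX*x/1e3+go.CY*y/1e3+[0,0,z/1e3]
for n in("scene","top"):
    f,cx,cy,o,q=C[n]
    for y in(-95,95):
        c=R.from_quat(q).inv().apply(W(25,y,57)-o);print(n,y,np.round([cx+f*c[0]/-c[2],cy-f*c[1]/-c[2]],1))
a=camera("wrist")["frame"][:,90:550];s=cv2.resize(camera("scene")["frame"][170:310,160:310],(340,317),interpolation=cv2.INTER_CUBIC)
m=np.zeros((480,800,3),np.uint8);m[:,:460]=a;m[:317,460:]=s
cv2.imwrite("pics/m5.png",cv2.convertScaleAbs(m,alpha=1.5))
E
```

```text
tool_pos: [0.5547, -0.1736, 0.0216]
ft_force: [-5.1, 2.0, 12.7]
time_s: 11.55
tool_pos: [0.5554, -0.1739, 0.2682]
tcp_rot: [0.888, 0.459, 0.001, 0.002]
ft_force: [0.1, -0.5, -0.0]
opening: 0.005
grip_force: 0.0
t 11.55 case mm [ -4.551  -2.115 268.185] F [ 0.108 -0.481 -0.032] rot [ 0.001 -0.     0.001]
(130, 0, 260) [ 0.336 -0.005  0.021]
(130, 0, 160) [ 0.336 -0.006  0.271]
scene -95 [226. 292.]
scene 95 [280.9 232. ]
top -95 [404.6 226. ]
top 95 [357.3 290.8]
```

The stop is firm (12.7 N with no further motion), so the flap is flat. With the flap at 57 mm, the real fingertip offset is about 35 mm. Now over the lid and down behind it.

```bash
python3 -m pendant '{"delta_pos":[[0.12,0,0],[0.24,0,0],[0.36,0,0],[0.36,0,0],[0.36,0,0.1],[0.36,0,0.2],[0.36,0,0.28],[0.36,0,0.28]],"rot":[[0,0,0],[0,0,0],[0,0,0],[0,0,0],[0,0,0],[0,0,0],[0,0,0],[0,0,0]]}'
python3 - <<'E'
from go import *
def P(f,r=120):return (75-r*np.cos(f)+12.5*np.sin(f)+8,0,70+r*np.sin(f)+12.5*np.cos(f)-35)
rows([tuple(np.round(P(t),1).tolist()) for t in (1.57,1.45,1.3,1.15,1,.9,.8)])
import cv2
from cell import camera
f=camera("top")["frame"];h=cv2.cvtColor(f,cv2.COLOR_BGR2HSV);m=cv2.inRange(h,(3,110,40),(16,255,255));z=m*0;z[200:330,330:470]=m[200:330,330:470]
c=max(cv2.findContours(z,0,2)[0],key=cv2.contourArea);print(cv2.contourArea(c),cv2.approxPolyDP(cv2.convexHull(c),4,True).reshape(-1,2).tolist())
E
```

```text
time_s: 12.45
tool_pos: [0.6323, -0.0557, 0.1447]
tcp_rot: [0.888, 0.459, -0.007, -0.005]
ft_force: [-1.3, 0.5, -1.4]
opening: 0.005
grip_force: 0.0
t 12.45 case mm [136.422   3.659 144.735] F [-1.297  0.458 -1.401] rot [-0.005  0.002  0.   ]
(95.4, 0.0, 155.0) [-0.103  0.009 -0.025]
(80.9, 0.0, 155.6) [-0.139  0.009 -0.026]
(62.9, 0.0, 154.0) [-0.184  0.009 -0.022]
(45.4, 0.0, 149.6) [-0.228  0.009 -0.011]
(28.7, 0.0, 142.7) [-0.269  0.009  0.007]
(18.2, 0.0, 136.8) [-0.295  0.009  0.022]
(8.4, 0.0, 129.8) [-0.32   0.009  0.04 ]
2984.0 [[409, 227], [437, 250], [389, 313], [366, 295], [379, 248]]
```

```bash
python3 -m pendant '{"delta_pos":[[-0.05,0,-0.025],[-0.08,0,-0.025],[-0.1,0,-0.025],[-0.12,0,-0.025],[-0.14,0,-0.025],[-0.165,0,-0.025],[-0.185,0,-0.022],[-0.185,0,-0.022]],"rot":[[0,0,0],[0,0,0],[0,0,0],[0,0,0],[0,0,0],[0,0,0],[0,0,0],[0,0,0]]}'
python3 - <<'E'
from go import *
def P(f,r=120):return (75-r*np.cos(f)+12.5*np.sin(f)+8,0,70+r*np.sin(f)+12.5*np.cos(f)-35)
rows([tuple(np.round(P(t),1).tolist()) for t in (1.25,1.15,1.05,.95,.85,.75,.65,.55,.45)])
import cv2
from cell import camera
a=camera("wrist")["frame"];s=camera("scene")["frame"]
cv2.imwrite("pics/w6.png",a)
h=cv2.cvtColor(s,cv2.COLOR_BGR2HSV);m=(cv2.inRange(h,(0,120,50),(4,255,255))|cv2.inRange(h,(172,120,50),(180,255,255)));z=m*0;z[150:330,170:330]=m[150:330,170:330]
for c in cv2.findContours(z,0,2)[0]:
    if cv2.contourArea(c)>15:print(cv2.boundingRect(c))
E
```

```text
time_s: 13.3
tool_pos: [0.5941, -0.1175, 0.1629]
tcp_rot: [0.889, 0.459, -0.001, 0.0]
ft_force: [0.1, 0.3, 0.1]
opening: 0.004
grip_force: 0.1
t 13.3 case mm [ 63.858  -1.024 162.945] F [0.109 0.333 0.135] rot [-0.  0.  0.]
(57.0, 0.0, 152.8) [-0.017 -0.003  0.025]
(45.4, 0.0, 149.6) [-0.046 -0.003  0.033]
(34.1, 0.0, 145.3) [-0.074 -0.003  0.044]
(23.4, 0.0, 139.9) [-0.101 -0.003  0.058]
(13.2, 0.0, 133.4) [-0.127 -0.003  0.074]
(3.7, 0.0, 125.9) [-0.15  -0.003  0.093]
(-5.0, 0.0, 117.6) [-0.172 -0.003  0.114]
(-12.8, 0.0, 108.4) [-0.191 -0.003  0.137]
(-19.6, 0.0, 98.5) [-0.208 -0.003  0.161]
(228, 247, 23, 48)
(197, 219, 20, 15)
(281, 195, 17, 46)
```

The lid's stripe tops have shifted about 15 px towards the flap side, so it is following the finger. Continue round the arc.

```bash
python3 -m pendant '{"delta_pos":[[-0.017,0,0.018],[-0.046,0,0.029],[-0.074,0,0.042],[-0.101,0,0.056],[-0.127,0,0.074],[-0.15,0,0.093],[-0.172,0,0.114],[-0.172,0,0.114]],"rot":[[0,0,0],[0,0,0],[0,0,0],[0,0,0],[0,0,0],[0,0,0],[0,0,0],[0,0,0]]}'
python3 - <<'E'
from go import *
def P(f,r=120):return (75-r*np.cos(f)+12.5*np.sin(f)+8,0,70+r*np.sin(f)+12.5*np.cos(f)-35)
rows([tuple(np.round(P(t),1).tolist()) for t in (.57,.5,.43,.36,.29,.22,.15,.1,.05,0)])
import cv2
from cell import camera
s=camera("scene")["frame"]
h=cv2.cvtColor(s,cv2.COLOR_BGR2HSV);m=(cv2.inRange(h,(0,120,50),(4,255,255))|cv2.inRange(h,(172,120,50),(180,255,255)));z=m*0;z[150:330,170:330]=m[150:330,170:330]
for c in cv2.findContours(z,0,2)[0]:
    if cv2.contourArea(c)>15:print(cv2.boundingRect(c))
E
```

```text
time_s: 14.2
tool_pos: [0.5533, -0.1734, 0.1151]
tcp_rot: [0.889, 0.459, -0.002, -0.001]
ft_force: [-0.7, -0.4, 0.7]
opening: 0.005
grip_force: 0.0
t 14.2 case mm [ -5.324  -0.123 115.084] F [-0.723 -0.433  0.656] rot [-0.001  0.     0.   ]
(-11.3, 0.0, 110.3) [-0.015 -0.     0.012]
(-16.3, 0.0, 103.5) [-0.027 -0.     0.029]
(-20.9, 0.0, 96.4) [-0.039 -0.     0.047]
(-24.9, 0.0, 89.0) [-0.049 -0.     0.065]
(-28.4, 0.0, 81.3) [-0.058  0.     0.085]
(-31.4, 0.0, 73.4) [-0.065  0.     0.104]
(-33.8, 0.0, 65.3) [-0.071  0.     0.125]
(-35.2, 0.0, 59.4) [-0.074  0.     0.139]
(-36.2, 0.0, 53.5) [-0.077  0.     0.154]
(-37.0, 0.0, 47.5) [-0.079  0.     0.169]
(198, 243, 48, 49)
(197, 223, 14, 11)
(250, 194, 43, 45)
```

Now slower for the last 0.6 rad.

```bash
python3 -m pendant '{"delta_pos":[[-0.008,0,0.006],[-0.015,0,0.014],[-0.024,0,0.025],[-0.033,0,0.037],[-0.04,0,0.049],[-0.047,0,0.061],[-0.052,0,0.072],[-0.052,0,0.072]],"rot":[[0,0,0],[0,0,0],[0,0,0],[0,0,0],[0,0,0],[0,0,0],[0,0,0],[0,0,0]]}' | sed -n '2p;4p';python3 -m pendant '{"delta_pos":[[-0.003,0,0.007],[-0.007,0,0.016],[-0.01,0,0.024],[-0.013,0,0.032],[-0.016,0,0.04],[-0.018,0,0.047],[-0.02,0,0.054],[-0.02,0,0.054]],"rot":[[0,0,0],[0,0,0],[0,0,0],[0,0,0],[0,0,0],[0,0,0],[0,0,0],[0,0,0]]}' | sed -n '2p;4p'; python3 go.py '[(-37,0,57),(-37,0,50)]'
```

```text
tool_pos: [0.5426, -0.19, 0.0877]
ft_force: [0.2, -1.0, -0.0]
tool_pos: [0.5385, -0.1959, 0.0665]
ft_force: [-0.1, -0.9, 0.0]
t 15.85 case mm [-32.264  -1.086  66.528] F [-0.132 -0.926  0.006] rot [-0.    -0.     0.001]
(-37, 0, 57) [-0.012 -0.003  0.024]
(-37, 0, 50) [-0.012 -0.003  0.041]
```

```bash
python3 -m pendant '{"delta_pos":[[-0.002,0,0.005],[-0.003,0,0.01],[-0.005,0,0.015],[-0.006,0,0.02],[-0.006,0,0.025],[-0.006,0,0.03],[-0.006,0,0.03]],"rot":[[0,0,0],[0,0,0],[0,0,0],[0,0,0],[0,0,0],[0,0,0],[0,0,0]]}' | sed -n '2p;4p'; for i in 1 2 3 4 5 6; do [ "$(python3 -c 'from cell import get_state;print(int(get_state()["ft_force"][2]>4))')" = 0 ] && python3 -m pendant '{"delta_pos":[[0,0,0.003],[0,0,0.005],[0,0,0.005]],"rot":[[0,0,0],[0,0,0],[0,0,0]]}' | sed -n '2p;4p'; done
```

```text
tool_pos: [0.5371, -0.1981, 0.0547]
ft_force: [-0.5, -0.5, 0.1]
tool_pos: [0.5373, -0.1981, 0.0531]
ft_force: [0.1, 0.0, -0.8]
tool_pos: [0.5373, -0.198, 0.051]
ft_force: [0.3, 0.3, 0.1]
tool_pos: [0.5373, -0.1979, 0.049]
ft_force: [1.3, -0.6, -0.2]
tool_pos: [0.5373, -0.198, 0.0473]
ft_force: [-1.2, -0.9, 1.7]
tool_pos: [0.5373, -0.198, 0.0472]
ft_force: [-4.1, 1.3, 8.8]
```

The stop is at TCP 47.2 mm. With the same 35.3 mm offset as on the flap, that puts the lid top at 82.5 mm, so it is shut. Retract upwards and check.

```bash
python3 -m pendant '{"delta_pos":[[0,0,0.003],[0,0,0.003],[0,0,0],[0,0,-0.05],[0,0,-0.15],[0,0,-0.27],[0,0,-0.39],[0,0,-0.5]],"rot":[[0,0,0],[0,0,0],[0,0,0],[0,0,0],[0,0,0],[0,0,0],[0,0,0],[0,0,0]]}' | sed -n '2p;4p'; python3 -m pendant '{"delta_pos":[[-0.12,0,0],[-0.24,0,0],[-0.36,0,0],[-0.48,0,0],[-0.5,0,0],[-0.5,0,0]],"rot":[[0,0,0],[0,0,0],[0,0,0],[0,0,0],[0,0,0],[0,0,0]]}' | head -3
python3 - <<'E'
from cell import camera
import cv2,numpy as np
s=camera("scene")["frame"][170:370,80:340];t=camera("top")["frame"][170:370,320:580]
m=np.hstack([cv2.resize(x,(400,308)) for x in(s,t)]);cv2.imwrite("pics/end.png",cv2.convertScaleAbs(m,alpha=1.7))
E
```

```text
tool_pos: [0.5373, -0.1976, 0.2472]
ft_force: [0.4, -0.2, -1.0]
time_s: 19.45
tool_pos: [0.421, -0.3621, 0.2445]
tcp_rot: [0.889, 0.458, 0.0, -0.001]
```

View pics/end.png

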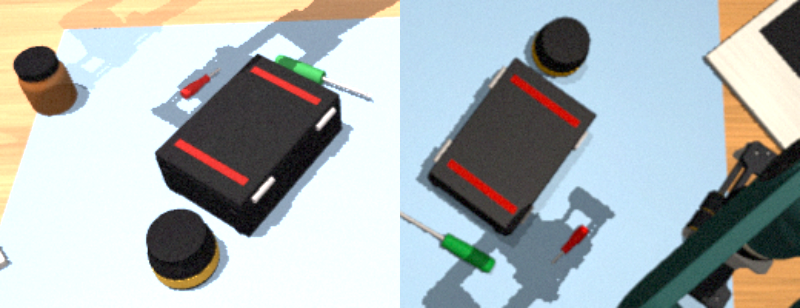

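The lid is flat and shut, with both stripes facing up. The tub, screwdriver, valve tool and jar are all where they were, and the arm is clear.

```bash
python3 -c "from cell import hand_in;print(hand_in())"
```

```text
the job is handed in; nothing more can be done
None
```

The flap is folded flat and the lid is gently pushed fully shut, with the parts and the things around the case left alone as far as the pictures show, and the job was handed in at about 19.5 s.

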